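# Feed an electrode down the roller lane and clamp it

### The arm

A 6-joint arm with a two-finger parallel gripper is mounted at the origin on a cart in front of the work surface, level with it; the furniture and walls round the work are solid. World frame = base frame: x ahead of the robot, y to its left, z up, the work surface at z = 0. Lengths are in m, angles in rad, forces in N, time in s.
With the tool pointing down it reaches from about 0.375 to 0.975 m from the base axis. Payload 3.8 kg.
Tool frame: the origin (TCP) lies at the very end of the fingers, on their centre line; the grasp point (between the pads) lies bot.hold_point_z behind it (bot.hold_point_z is the distance from the TCP to the grasp point, in m); z points along the fingers, y is the line along which they close (so a half turn about z gives the same grasp; the last joint's range is limited). The gripper opens to 85 mm and grips with 20 to 120 N. Pads are 22 mm wide; open, the fingers measure 114 mm over their backs; the gripper's body (76 mm by 85 mm) begins 54 mm behind the grasp point. The pads swing forward as they close: fully open they stand 13 mm farther back than shut.
Start: joints at [-1.234, 0.264, 1.604, -0, 1.274, -0.037], TCP at [0.246, -0.628, 0.231] pointing down, gripper open.
Joint ranges: [-2.63, 2.63], [-0.94, 2.18], [0.31, 2.57], [-1.31, 4.45], [0, 2.66], [-2.55, 2.55]. Speed limits (rad/s): [2.57, 2.57, 3.14, 3.14, 3.14, 3.14].

### API

Orientations are given as a rotation vector (axis times angle).
In Python, from workcell import bot, monitor, read_camera, camera_info gives the robot as it stands (bot), with the cameras as plain functions and the readings (monitor).
- The arm moves only by the shell command python3 jog.py [OPENING] [FORCE], which reads ROWS from standard input. ROWS is a JSON object whose key "plan" holds a list of rows, 1 to 5 of them, each of 4 numbers: dx, dy, dz in m, then a turn about the tool's z in rad; each row shifts and turns the commanded pose from where the row before left it, along the tool's axes as they then stand; what a row does not reach is not made up. A row lasts 1/8 s, in which the tool goes at most 0.0625 m and 0.188 rad, less where a joint would pass 70% of its speed; a pose out of reach is approached as far as the arm can. OPENING is the opening from 0.0 (shut) to 1.0 (fully open), set as the command begins (- or left out keeps the last). The fingers move at their own pace and stop on an object; FORCE is the grip in N (left out, the last holds). Time passes only in rows, so rows that do not move let the fingers close. It prints the time, the measured TCP pose, the force, the opening and the grip force at its end. Input that does not fit is refused with a message, and nothing moves.
- monitor.read_state(): the state, without advancing time (a new reading comes with each control period).
- read_camera(name): name is "scene" or "top" or "wrist"; returns the picture (384x512x3 uint8, red, green, blue); there is no depth.
- camera_info(name): a dict with "intrinsics" (3x3 intrinsics, pixels), "k1" (the pictures are not rectified: a ray, as slopes to the right and down, at radius r is drawn at 1 + k1 r^2 times it, then the intrinsics apply), "extrinsics" (4x4, takes a point from camera to world coordinates). Camera axes: x right, y down, z forward; pixel columns grow to the right and rows downward; lengths in m; the calibration is good to about 2 mm. A picture is of the moment at which its call begins: read the wrist's pose just before it. camera_info takes no time and is no camera call; for the wrist camera it gives the pose at the moment of the call.
- bot.finish_job(): hands the job in; it is judged then, once.
The state is a dict: "time": time; "q": joint angles; "joint_vel": joint speeds; "joint_torque": joint torques, N m; "tool_pos": TCP position; "tcp_rot": TCP orientation; "wrist_force": force on the tool from outside, world axes, zero at the start; "torque": the same for the moment, N m; "width": opening from 0.0 (shut) to 1.0 (fully open); "grip_force": force on a finger pad.
Only numpy, scipy, OpenCV 4.12 (cv2) and the standard library are available. Lean on these libraries where they do the work, as an engineer would, in place of code of your own. Each camera call takes 0.05 s, during which the arm holds its last target. There are 200 camera calls.

### The job

Pick up the electrode whose graphite head has three parallel fins, set it down gently on the upper half of the sloping roller lane, square between the side guides, and let go so that it rolls down by itself to the rubber stop. When it has come to rest there, turn the knurled knob of the swing clamp clockwise (seen from above) until its arm bears on the pallet and you feel the resistance rise; stop there without forcing it, and let go. Do not disturb the other two electrodes.

Things in the scene. Friction and masses are not known exactly. Their poses are not given: they have to be found in the camera images.
- comb_electrode: The electrode to feed. Steel pallet with black graphite head, 0.6 kg. Foot plate 52 x 52 mm, 8 mm thick; above it a body 49 x 49 mm, up to 47 mm above the underside. Head: three parallel upright fins 30 mm long, whole height 65 mm. Origin: centre of the underside, z up, x and y square to the sides. Grasp the body on two facing flanks.
- stepped_electrode: Bystander, leave alone. Steel pallet with black graphite head, 0.6 kg. Foot plate 52 x 52 mm, 8 mm thick; above it a body 49 x 49 mm, up to 44 mm above the underside. Head: stepped pyramid with a round stub, whole height 71 mm. Origin: centre of the underside, z up, x and y square to the sides. 
- domed_electrode: Bystander, leave alone. Steel pallet with black graphite head, 0.6 kg. Foot plate 52 x 52 mm, 8 mm thick; above it a body 49 x 49 mm, up to 44 mm above the underside. Head: overhanging 40 x 68 mm block with bevelled top, whole height 79 mm. Origin: centre of the underside, z up, x and y square to the sides. 
- lane: Fixed gravity roller lane, 245 x 84 mm. Origin: centre of its underside, on the table; x downhill, y across, z up. Slope 0.10 rad; roller tops 34 mm above the table at x = 0. Rollers 14 mm thick, 18 mm apart, first at x = -90 mm. Side guides: inner faces at y = +/-30 mm, 5 mm thick, 8 mm above the rollers (4 mm play each side of the pallet's foot; its body rises above them).
- lane_upper (a point): On the centre line at roller-top height (40 mm above the table), 60 mm uphill of the lane's origin: a good place to set the centre of the pallet's underside. The upper half is all uphill of the lane's origin. A pallet let go here rolls to the stop in about 2 to 3 s. The axes are the lane's.
- lane_home (a point): On the centre line at roller-top height (27 mm above the table), 70 mm downhill of the lane's origin: where the centre of the underside of a pallet lies when home. Its body then rests on a rubber bumper with its face at lane x = 96 mm, 18 mm above the rollers, on a stop plate 52 mm high above the table.
- clamp_knob (a point): Middle of the swing clamp's round knurled knob (30 mm diameter, 24 mm high, vertical axis), where to grip it: 111 mm above the table, at lane x = 66, y = -60 mm. Fingers here clear a pallet at home, whose top is 92 mm above the table. A stem below carries a 10 mm thick arm, 55 mm long from the axis, 47 mm above the table.
- clamp (a joint): Swing clamp angle, rad, grows clockwise seen from above; range -0.6 to 1.5, starts at -0.4 to 0.3. At 0 the arm points uphill beside the lane. At about 0.85 to 1.0 it meets the near rear corner of a pallet at home; then torque rises steeply above its own friction (0.2 N m, which holds it where left): 0.02 to 0.05 rad more or about 0.5 N m is a firm nip, over 1 N m is too hard.

How it is judged:
On the way, in this order (a step that is already met when the one before it is completed fails the run):
1. the three-finned electrode stands on the rollers of the upper half of the lane, let go (x of comb_electrode in the frame of lane between -0.105 and 0.005 m and y of comb_electrode in the frame of lane between -0.007 and 0.007 m and z of comb_electrode in the frame of lane below 0.048 m and contact force between comb_electrode and lane above 0.5 N and angle between comb_electrode's own z axis and vertical below 0.2 rad and contact force between the fingers and comb_electrode below 0.1 N), for 0.05 s.
2. it has rolled down to the bumper and rests there, not yet touched by the clamp or the fingers (x of comb_electrode in the frame of lane between 0.067 and 0.077 m and y of comb_electrode in the frame of lane between -0.008 and 0.008 m and z of comb_electrode in the frame of lane between 0.02 and 0.034 m and angle between comb_electrode's own z axis and vertical below 0.2 rad and linear speed of comb_electrode below 0.02 m/s and contact force between the fingers and comb_electrode below 0.1 N and contact force between comb_electrode and clamp below 0.1 N), for 0.2 s.
At the end, for the whole second after the job is handed in: The three-finned electrode rests upright on the rollers against the bumper (origin 67 to 77 mm downhill of the lane's origin, within 8 mm of the centre line, on the rollers), the clamp's arm presses on it with more than 1 N, and the robot has let go of both (x of comb_electrode in the frame of lane between 0.067 and 0.077 m and y of comb_electrode in the frame of lane between -0.008 and 0.008 m and z of comb_electrode in the frame of lane between 0.02 and 0.034 m and angle between comb_electrode's own z axis and vertical below 0.2 rad and linear speed of comb_electrode below 0.02 m/s and contact force between comb_electrode and clamp above 1 N and value of joint clamp above 0.75 rad and contact force between the fingers and comb_electrode below 0.1 N and contact force between the fingers and clamp below 0.1 N); the robot touches nothing.
It fails at once if the electrode is let fall from more than about 2 cm above the rollers (z of comb_electrode in the frame of lane above 0.066 m and contact force between the fingers and comb_electrode below 0.05 N).
It fails at once if the electrode is tipped over (angle between comb_electrode's own z axis and vertical above 0.6 rad).
It fails at once if the clamp is forced: it presses on the pallet with more than 40 N (contact force between comb_electrode and clamp above 40 N).
It fails at once if another electrode is disturbed (moved by more than 20 mm) (distance of any of stepped_electrode, domed_electrode from where it was at the start of the episode above 0.02 m).
It also fails if it takes over 61 s, if anything falls off the work surface, if the arm or the gripper's body presses on something with over 40 N, if the wrist force passes 120 N, or if a joint passes its speed limit or range.

## Working session

There is one attempt and no reset: what is moved stays moved. The work goes in short steps, Python scripts to look and compute and a shell command to move; the robot and the scene stay as the last step left them, time stands still between calls to the robot, and variables do not carry over. Pictures are saved under pics/ and viewed, at most 10 in all, crops included, and the job is handed in when it is done.

```bash
ls; mkdir -p pics
cat > h.py <<'E'
import numpy as np, cv2
from scipy.spatial.transform import Rotation as R
from workcell import bot, monitor, read_camera, camera_info
def ray(info,uv):
    K=np.array(info["intrinsics"]);T=np.array(info["extrinsics"]);k=info["k1"]
    d=np.linalg.solve(K,[uv[0],uv[1],1])[:2];s=d.copy()
    for _ in range(20): s=d/(1+k*(s@s))
    v=T[:3,:3]@np.array([s[0],s[1],1]);return T[:3,3],v/np.linalg.norm(v)
def onz(info,uv,z):
    o,v=ray(info,uv);return o+v*(z-o[2])/v[2]
def tri(rs):
    A=np.zeros((3,3));b=np.zeros(3)
    for o,v in rs:
        P=np.eye(3)-np.outer(v,v);A+=P;b+=P@o
    p=np.linalg.solve(A,b);return p,[float(np.linalg.norm(np.cross(p-o,v))) for o,v in rs]
def proj(info,p):
    K=np.array(info["intrinsics"]);T=np.array(info["extrinsics"])
    c=T[:3,:3].T@(np.asarray(p)-T[:3,3]);s=c[:2]/c[2];s=s*(1+info["k1"]*(s@s))
    return (K@[s[0],s[1],1])[:2]
def snap(n,f):
    i=camera_info(n);im=np.asarray(read_camera(n));cv2.imwrite("pics/"+f,im[:,:,::-1]);return i,im
E
python3 - <<'E'
from h import *
for n in("scene","top"):
    i,im=snap(n,n+"0.png");print(n,np.round(i["extrinsics"],3).tolist(),np.round(i["intrinsics"],1).tolist(),i["k1"])
a=cv2.imread("pics/scene0.png");b=cv2.imread("pics/top0.png")
s=monitor.read_state();print(s["time"],s["tool_pos"],s["tcp_rot"],s["width"],bot.hold_point_z)
E
```

```text
jog.py
pics
workcell.py
scene [[-0.788, -0.459, 0.409, 0.026], [-0.615, 0.58, -0.534, 0.501], [0.008, -0.673, -0.74, 0.981], [0.0, 0.0, 0.0, 1.0]] [[474.1, 0.0, 257.9], [0.0, 474.1, 187.8], [0.0, 0.0, 1.0]] -0.02464097649950623
top [[0.007, -0.984, 0.178, 0.331], [-1.0, -0.01, -0.013, -0.15], [0.014, -0.178, -0.984, 1.121], [0.0, 0.0, 0.0, 1.0]] [[481.4, 0.0, 257.6], [0.0, 481.4, 191.0], [0.0, 0.0, 1.0]] 0.005516349018267304
0.1 [ 0.24627719 -0.62775272  0.23005903] [-3.08485407e+00 -5.83482706e-01  4.47338888e-04] 0.9987035477329321 0.0187
```

View pics/top0.png

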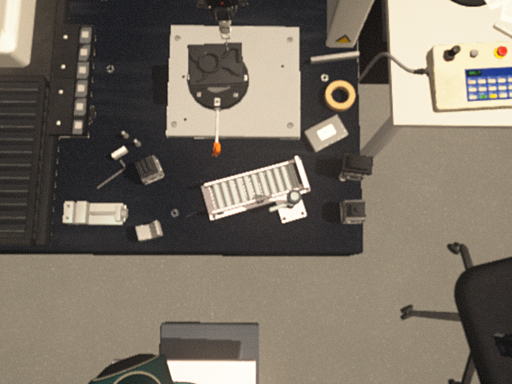

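View pics/scene0.png

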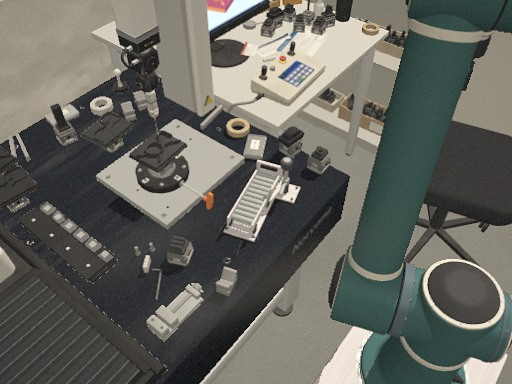

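The comb electrode is probably at top (150,168) / scene (180,250). The lane is at top (257,188). The bystanders look to be at top (355,165) and (352,211). I'll enlarge these to check.

Run:
```python
from h import *
t=cv2.imread("pics/top0.png");s=cv2.imread("pics/scene0.png")
a=cv2.resize(t[140:240,120:380],(780,300),interpolation=3)
b=cv2.resize(s[150:250,220:340],(360,300),interpolation=3);c=cv2.resize(s[210:310,140:280],(420,300),interpolation=3)
cv2.imwrite("pics/crop1.png",np.vstack([a,np.hstack([b,c])]))
i=camera_info("top")
for uv in[(150,168),(257,188),(292,198),(355,165),(352,211)]:print(uv,onz(i,uv,.04).round(3))
i2=camera_info("scene");print(onz(i2,(180,250),.05).round(3))
```

```text
(150, 168) [0.578 0.083 0.04 ]
(257, 188) [ 0.534 -0.163  0.04 ]
(292, 198) [ 0.511 -0.243  0.04 ]
(355, 165) [ 0.59  -0.389  0.04 ]
(352, 211) [ 0.483 -0.379  0.04 ]
[0.563 0.101 0.05 ]
```

View pics/crop1.png

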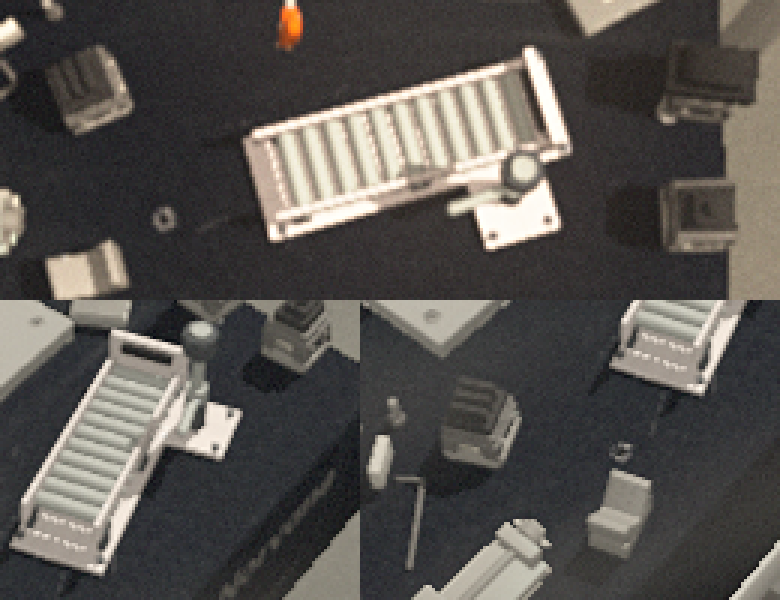

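The crop shows the three-fin head on the electrode at top (150,168). The lane runs downhill to the right, with its stop at top (303,175) and its knob at top (293,196). Next I'll move the wrist camera over the electrode.

```bash
cat >> h.py <<'E'
def go(p,yawdir=None):
    s=monitor.read_state();M=R.from_rotvec(s["tcp_rot"]).as_matrix()
    d=M.T@(np.array(p)-s["tool_pos"]);print("d tool",d.round(4),end=" ")
    if yawdir is not None: # world angle wanted for tool y axis (mod pi)
        v=M.T@[np.cos(yawdir),np.sin(yawdir),0];a=np.arctan2(-v[0],v[1]);a=(a+np.pi/2)%np.pi-np.pi/2;print("turn",round(a,4),end=" ")
    print("q6",s["q"][5].round(3),"t",s["time"])
E
python3 - <<'E'
from h import *
s=monitor.read_state();print(R.from_rotvec(s["tcp_rot"]).as_matrix().round(3).tolist())
i=camera_info("wrist");T=np.array(i["extrinsics"]);M=R.from_rotvec(s["tcp_rot"]).as_matrix()
print("cam in tool",(M.T@(T[:3,3]-s["tool_pos"])).round(3),(M.T@T[:3,:3]).round(2).tolist(),np.round(i["intrinsics"],1).tolist())
go([.53,.08,.25])
E
```

```text
[[0.931, 0.365, -0.001], [0.365, -0.931, 0.002], [0.0, -0.002, -1.0]]
cam in tool [ 0.078 -0.    -0.143] [[-0.0, -0.95, -0.3], [1.0, -0.0, -0.0], [0.0, -0.3, 0.95]] [[286.7, 0.0, 264.8], [0.0, 286.7, 185.0], [0.0, 0.0, 1.0]]
d tool [ 0.5226 -0.5553 -0.0187] q6 -0.037 t 0.1
```

```bash
echo '{"plan": [[0.04,-0.0425,0,0],[0.04,-0.0425,0,0],[0.04,-0.0425,0,0],[0.04,-0.0425,0,0],[0.04,-0.0425,0,0]]}' | python3 jog.py 1.0 40; echo '{"plan": [[0.04,-0.0425,0,0],[0.04,-0.0425,0,0],[0.04,-0.0425,0,0],[0.02,-0.02,0,0],[0,0,0,0]]}' | python3 jog.py
python3 -c "
from h import *
import json
i,im=snap('wrist','w1.png');json.dump({k:np.array(v).tolist() for k,v in i.items()},open('w1.json','w'))"
echo '{"plan": [[0.04,-0.0425,0,0],[0.04,-0.0425,0,0],[0.04,-0.0425,0,0],[0.04,-0.0425,0,0],[0,0,0,0]]}' | python3 jog.py
python3 -c "
from h import *
import json
i,im=snap('wrist','w2.png');json.dump({k:np.array(v).tolist() for k,v in i.items()},open('w2.json','w'))
print(monitor.read_state()['tool_pos'])
cv2.imwrite('pics/w12.png',np.vstack([cv2.resize(cv2.imread('pics/w1.png')[60:],None,fx=1.0,fy=.9),cv2.resize(cv2.imread('pics/w2.png'),None,fx=1,fy=.8)]))"
```

```text
time: 0.72
tool_pos: [0.3553, -0.3555, 0.2308]
tcp_rot: [-3.087, -0.583, 0.0]
wrist_force: [1.4, -0.0, 0.4]
width: 1.002
grip_force: 0.0
time: 1.35
tool_pos: [0.4317, -0.1673, 0.2309]
tcp_rot: [-3.085, -0.589, 0.001]
wrist_force: [-0.0, 0.8, -0.0]
width: 0.999
grip_force: 0.0
time: 2.02
tool_pos: [0.5194, 0.0494, 0.231]
tcp_rot: [-3.085, -0.589, 0.0]
wrist_force: [0.6, -1.4, 0.1]
width: 0.999
grip_force: 0.0
[0.51868904 0.04770977 0.23080672]
```

View pics/w1.png

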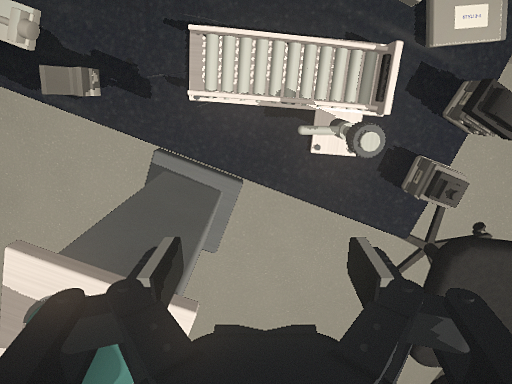

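View pics/w2.png

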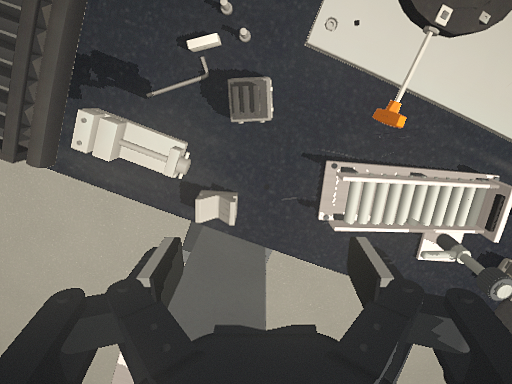

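In w1 the whole lane is visible: uphill end at (190,62), stop at (392,78), knob at (367,139). In w2 the comb electrode's body spans (229,76) to (272,122), almost aligned with the tool. I'll move so the camera is directly above the electrode for a precise measurement.

Run:
```python
from h import *
import json
i=json.load(open("w2.json"));c=onz(i,(250,99),.047);print(c.round(4))
s=monitor.read_state();M=R.from_rotvec(s["tcp_rot"]).as_matrix()
p=c-M[:,0]*.075;p[2]=.21;go(p)
```

```text
[0.5812 0.0921 0.047 ]
d tool [-0.0005 -0.0183  0.0208] q6 1.24 t 2.075
```

```bash
echo '{"plan": [[0,-0.018,0.02,0],[0,0,0.03,0],[0,0,0,0]]}' | python3 jog.py
python3 - <<'E'
from h import *
import json
i,im=snap('wrist','w3.png');json.dump({k:np.array(v).tolist() for k,v in i.items()},open('w3.json','w'))
def rect(i,f,z,seed):
    im=cv2.imread(f);g=cv2.cvtColor(im,cv2.COLOR_BGR2GRAY)
    u,v=seed;roi=np.zeros_like(g);cv2.circle(roi,(int(u),int(v)),55,255,-1)
    m=((g>75)&(roi>0)).astype(np.uint8)
    cs=[c for c in cv2.findContours(m,cv2.RETR_EXTERNAL,cv2.CHAIN_APPROX_NONE)[0] if cv2.contourArea(c)>60]
    P=np.vstack(cs)[:,0].astype(float)
    h=cv2.convexHull(P.astype(np.float32))[:,0]
    W=np.array([onz(i,p,z)[:2] for p in h])
    r=cv2.minAreaRect((W*1000).astype(np.float32));print(f,z,r);return cs
w3=json.load(open("w3.json"));w2=json.load(open("w2.json"))
c=proj(w3,[.5812,.0921,.047]);print(c)
cs=rect(w3,'pics/w3.png',.047,c);rect(w2,'pics/w2.png',.047,(250,99))
im=cv2.imread('pics/w3.png');cv2.drawContours(im,cs,-1,(0,0,255),1)
u,v=map(int,c);cv2.imwrite('pics/c3.png',cv2.resize(im[max(0,v-75):v+75,u-100:u+100],(800,600),interpolation=3))
E
```

```text
time: 2.45
tool_pos: [0.5092, 0.0621, 0.1785]
tcp_rot: [-3.088, -0.58, 0.01]
wrist_force: [-0.3, -0.4, -0.2]
width: 1.0
grip_force: 0.0
[263.61072531  93.45685406]
pics/w3.png 0.047 ((579.545166015625, 91.6396255493164), (47.580589294433594, 48.18782043457031), 24.14026641845703)
pics/w2.png 0.047 ((580.2111206054688, 91.11286163330078), (48.75885772705078, 48.6593017578125), 24.709217071533203)
```

View pics/c3.png

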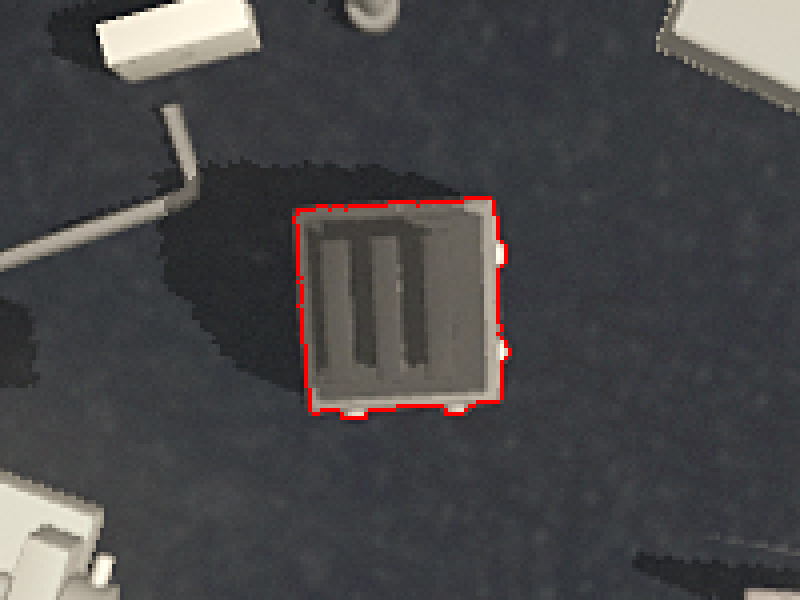

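The contour fits the electrode body: 48–49 mm square, centre about (0.580, 0.0914), yaw about 24.4° (mod 90°). I'll go above it and turn so the fingers end up across the lane at placing. From there I'll triangulate its height from the second viewpoint.

Run:
```python
from h import *
go([.5799,.0914,.15],np.radians(24.4))
```

```text
d tool [ 0.0752 -0.0019  0.0301] turn 1.5164 q6 1.273 t 2.5
```

```bash
echo '{"plan": [[0.0375,-0.001,0.015,0],[0.0375,-0.001,0.015,0],[0,0,0,-0.18],[0,0,0,-0.18],[0,0,0,-0.18]]}' | python3 jog.py; echo '{"plan": [[0,0,0,-0.18],[0,0,0,-0.18],[0,0,0,-0.18],[0,0,0,-0.18],[0,0,0,-0.18]]}' | python3 jog.py;echo '{"plan": [[0,0,0,-0.18],[0,0,0,0],[0,0,0,0]]}' | python3 jog.py
python3 - <<'E'
from h import *
import json
i,im=snap('wrist','w4.png');json.dump({k:np.array(v).tolist() for k,v in i.items()},open('w4.json','w'))
go([.5799,.0914,.012],np.radians(24.4))
c=proj(i,[.58,.0914,.047]);print(c)
q=cv2.imread('pics/w4.png');u,v=map(int,c)
cv2.imwrite('pics/c4.png',cv2.resize(q[v-75:v+75,u-100:u+100],(800,600),interpolation=3));print(u-100,v-75)
w3=json.load(open('w3.json'))
for z in(.02,.047):
  print(z,[proj(w3,[.58+.0346*np.cos(np.radians(24.4+45+90*k)),.0914+.0346*np.sin(np.radians(24.4+45+90*k)),z]).round(1).tolist() for k in range(4)],
  [proj(i,[.58+.0346*np.cos(np.radians(24.4+45+90*k)),.0914+.0346*np.sin(np.radians(24.4+45+90*k)),z]).round(1).tolist() for k in range(4)])
E
```

```text
time: 3.12
tool_pos: [0.5823, 0.0923, 0.153]
tcp_rot: [2.815, 1.392, 0.003]
wrist_force: [0.3, 0.4, -0.5]
width: 0.999
grip_force: 0.0
time: 3.75
tool_pos: [0.5823, 0.0922, 0.1533]
tcp_rot: [1.929, 2.477, 0.003]
wrist_force: [-0.4, -0.3, -0.3]
width: 1.001
grip_force: 0.0
time: 4.12
tool_pos: [0.5816, 0.0929, 0.1523]
tcp_rot: [1.71, 2.634, 0.001]
wrist_force: [0.1, 0.1, 0.4]
width: 0.998
grip_force: 0.0
d tool [-0.0009 -0.0022  0.14  ] turn -0.006 q6 -0.303 t 4.175
[261.83269295 184.82137313]
161 109
0.02 [[237.8, 70.6], [241.6, 120.8], [289.1, 118.2], [287.5, 67.7]] [[287.0, 152.3], [236.7, 152.6], [238.4, 199.8], [286.2, 199.5]]
0.047 [[235.0, 68.4], [239.3, 123.5], [291.3, 120.6], [289.7, 65.2]] [[289.3, 158.2], [233.8, 158.6], [235.9, 210.0], [288.3, 209.6]]
```

View pics/c4.png

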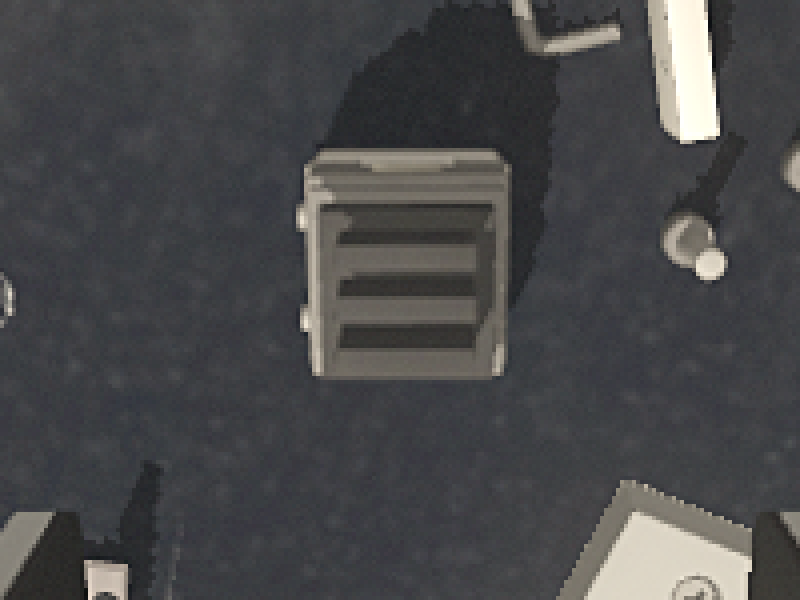

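Visible body corners in the w4 crop: near edge at full-image (239.2,203.5) and (286.8,203.5). In w3 the same corners are at (288.5,118) and (286.5,67.8). I'll triangulate them.

Run:
```python
from h import *
import json
a=json.load(open('w3.json'));b=json.load(open('w4.json'))
P=[tri([ray(a,p),ray(b,q)]) for p,q in[((288.5,118),(239.2,203.5)),((286.5,67.8),(286.8,203.5))]]
for p in P:print(p[0].round(4),np.round(p[1],4))
d=P[1][0]-P[0][0];print(np.linalg.norm(d),np.degrees(np.arctan2(d[1],d[0])))
# fin head far edge etc: rear foot edge in w4
print(onz(b,(161+313/4,109+150/4),.008),onz(b,(161+503/4,109+150/4),.008))
```

```text
[0.5688 0.0612 0.0346] [0.0003 0.0003]
[0.6105 0.0808 0.0369] [0.0003 0.0003]
0.04619746173971874 25.08727986537788
[0.54747471 0.10780434 0.008     ] [0.59124389 0.12726572 0.008     ]
```

The edge triangulates to about 36 mm high, 46 mm long, yaw 25°. That fits the body (top edge slightly chamfered), with centre about (0.580, 0.0922). Descending to grasp.

```bash
echo '{"plan": [[0,-0.0015,0.05,0],[0,0,0.05,0],[0,0,0.04,0],[0,0,0,0]]}' | python3 jog.py 1.0 40; echo '{"plan": [[0,0,0,0],[0,0,0,0],[0,0,0,0],[0,0,0,0]]}' | python3 jog.py 0.3 40;  echo '{"plan": [[0,0,0,0],[0,0,-0.03,0],[0,0,-0.05,0],[0,0,-0.05,0],[0,0,0,0]]}' | python3 jog.py
```

```text
time: 4.68
tool_pos: [0.5758, 0.0924, 0.0076]
tcp_rot: [-1.704, -2.632, 0.009]
wrist_force: [-0.9, -0.0, -0.0]
width: 1.002
grip_force: 0.0
time: 5.18
tool_pos: [0.581, 0.0929, 0.014]
tcp_rot: [1.704, 2.636, 0.002]
wrist_force: [-3.7, -1.8, 6.5]
width: 0.565
grip_force: 44.1
time: 5.8
tool_pos: [0.5836, 0.0935, 0.1471]
tcp_rot: [1.701, 2.631, 0.012]
wrist_force: [1.5, 1.2, -7.0]
width: 0.568
grip_force: 45.5
```

Run:
```python
from h import *
import json
# lane from w1: precise edges; corners read as approx, check dims at guide-top height
i=json.load(open('w1.json'))
for uv,z in[((190,62),.05),((368,139),.12),((392,78),.05)]:print(onz(i,uv,z).round(4))
```

```text
[ 0.5059 -0.0522  0.05  ]
[ 0.5028 -0.2373  0.12  ]
[ 0.5712 -0.2586  0.05  ]
```

Grasped at a width of about 48 mm. Next I'll bring the camera over the lane, carrying the pallet above knob height.

Run:
```python
from h import *
go([.566,-.215,.20])
```

```text
d tool [-0.2743 -0.1421 -0.0536] q6 -0.306 t 5.8
```

```bash
echo '{"plan": [[-0.05,-0.028,-0.02,0],[-0.05,-0.028,-0.02,0],[-0.05,-0.028,-0.01,0],[-0.05,-0.028,0,0],[-0.05,-0.028,0,0]]}' | python3 jog.py; echo '{"plan": [[-0.024,0,0,0],[0,0,0,0],[0,0,0,0]]}' | python3 jog.py
python3 -c "
from h import *
import json
i,im=snap('wrist','w5.png');json.dump({k:np.array(v).tolist() for k,v in i.items()},open('w5.json','w'))"
```

```text
time: 6.42
tool_pos: [0.5524, -0.1934, 0.1886]
tcp_rot: [-1.704, -2.635, 0.001]
wrist_force: [1.6, -0.0, -7.3]
width: 0.564
grip_force: 45.6
time: 6.8
tool_pos: [0.5634, -0.2131, 0.1894]
tcp_rot: [-1.703, -2.635, -0.0]
wrist_force: [0.0, -0.6, -7.6]
width: 0.565
grip_force: 45.9
```

View pics/w5.png

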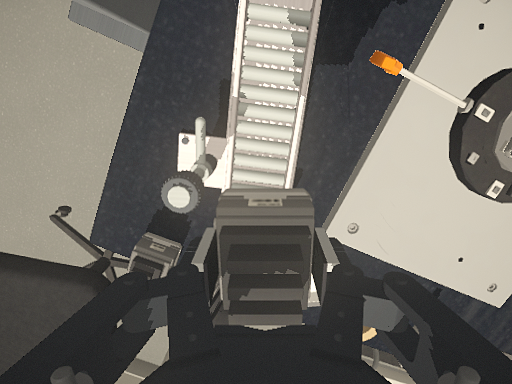

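Run:
```python
from h import *
a=cv2.resize(cv2.imread('pics/w5.png')[0:195,150:345],None,fx=3,fy=3,interpolation=3)
b=cv2.rotate(cv2.imread('pics/w1.png')[10:165,180:410],cv2.ROTATE_90_CLOCKWISE)
b=cv2.resize(b,None,fx=1.39,fy=585/230,interpolation=3)
cv2.imwrite('pics/c5.png',np.hstack([a,b]));print(a.shape,b.shape)
```

```text
(585, 585, 3) (585, 215, 3)
```

View pics/c5.png

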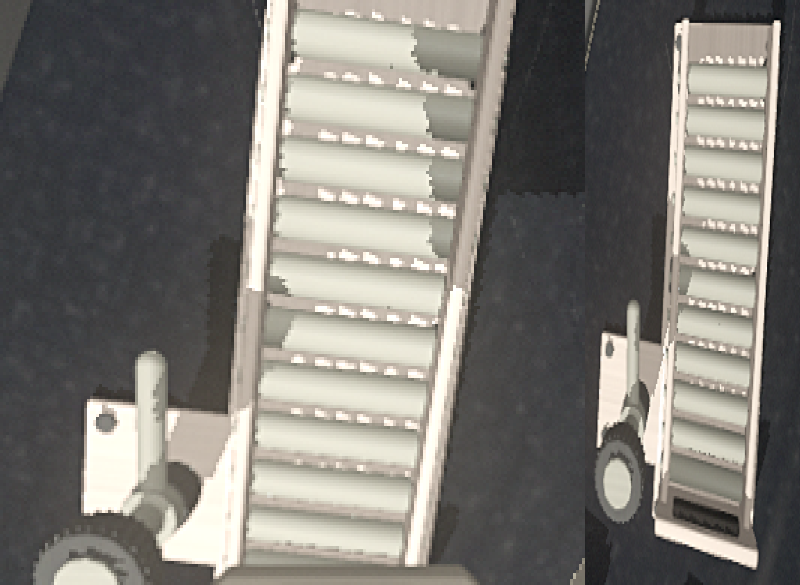

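The crops show the rollers between the two guide strips clearly. In the w5 crop (scale 3, origin (150,0)) the left roller ends run (291,38) to (246,530) and the right ends (483,55) to (407,540). The knob top is at w5 (180,195) and w1 (368,140). Computing the lane frame from these.

```bash
cat > lane.py <<'E'
from h import *
import json
a=json.load(open('w1.json'));b=json.load(open('w5.json'))
f=lambda p:(150+p[0]/3,p[1]/3)
L=[f(p) for p in[(291,38),(284,98),(279,155),(274,213),(270,272),(261,385),(254,440),(250,490),(246,530)]]
Rr=[f(p) for p in[(483,55),(447,285),(438,345),(428,400),(420,455),(413,510),(407,540)]]
o=np.array([.534,-.163]);y=np.radians(-72)
for _ in range(5):
    ex=np.array([np.cos(y),np.sin(y)]);ey=np.array([-ex[1],ex[0]])
    def pts(i,Q,dz):
        out=[]
        for q in Q:
            z=.034+dz
            for _ in range(5):
                p=onz(i,q,z)[:2];z=.034-.1*((p-o)@ex)+dz
            out.append([(p-o)@ex,(p-o)@ey])
        return np.array(out)
    l=pts(b,L,-.006);r=pts(b,Rr,-.006)
    pl=np.polyfit(*l.T,1);pr=np.polyfit(*r.T,1)
    m=(pl+pr)/2
    x1=pts(a,[(211.4,63)],0)[0,0]+.09; x11=pts(a,[(367,72)],0)[0,0]-.09; x6=pts(a,[(292,67)],0)[0,0]
    print("yaw",np.degrees(y),"o",o.round(4),"width",pr[1]-pl[1],"slopes",pl[0],pr[0],"res",np.std(l[:,1]-np.polyval(pl,l[:,0])),"x0",x1,x6,x11)
    o=o+ey*m[1]+ex*np.mean([x1,x6,x11]);y+=m[0]
print("knob");p,e=tri([ray(a,(368,140)),ray(b,(180,195))])
print(p.round(4),e,((p[:2]-o)@ex).round(4),((p[:2]-o)@ey).round(4),"expected knob",(o+ex*.066-ey*.06).round(4))
print("upper",(o-ex*.06).round(4),"home",(o+ex*.07).round(4),"lane y dir deg",np.degrees(y)+90)
# height check: uphill end corners triangulated: top of guides
for p,q in[((202,32),None)]:pass
np.savez('lane.npz',o=o,y=y)
E
python3 lane.py
```

```text
yaw -72.0 o [ 0.534 -0.163] width 0.06003783648588329 slopes -0.015282438333729357 -0.009888083931110231 res 0.00028841088839676865 x0 -0.002579828720890298 -0.0049185546978174 -0.007706617386158299
yaw -72.72108234695769 o [ 0.5403 -0.1556] width 0.06010534351014046 slopes -0.0026973308170095815 0.002697729162160938 res 0.00028892931103134103 x0 0.002404024654076145 0.0001648810885404364 -0.0025216257559786265
yaw -72.7210709352097 o [ 0.5404 -0.1556] width 0.06010511614279314 slopes -0.0026975299811990553 0.0026975299986890544 res 0.0002889278063556533 x0 0.0023885462444838412 0.00014899271462615765 -0.0025379220374692896
yaw -72.72107093470865 o [ 0.5404 -0.1556] width 0.06010511798511063 slopes -0.0026975299899415993 0.0026975299899433982 res 0.0002889278185396005 x0 0.0023886716540585246 0.0001491214509395235 -0.002537789991381545
yaw -72.72107093470859 o [ 0.5404 -0.1556] width 0.06010511797013652 slopes -0.0026975299899424277 0.002697529989942675 res 0.00028892781844056155 x0 0.002388670634743975 0.00014912040458588328 -0.002537791064636516
knob
[ 0.5021 -0.2367  0.123 ] [0.00015021106405390799, 0.00015021106405394753] 0.066 -0.0606 expected knob [ 0.5027 -0.2365]
upper [ 0.5226 -0.0983] home [ 0.5612 -0.2225] lane y dir deg 17.278929065291422
```

The measurements agree: guide spacing is 60.1 mm (60 expected), the knob triangulates to lane (66.0, -60.6) mm with its top at 123 mm (66, -60 and 123 expected). Going above lane_upper.

Run:
```python
from h import *
go([.5226,-.0983,.12],np.radians(17.28))
```

```text
d tool [0.1211 0.0098 0.07  ] turn 0.1223 q6 -0.827 t 6.85
```

```bash
echo '{"plan": [[0.05,0.004,0,0],[0.05,0.004,0.02,0],[0.021,0.002,0.05,0],[0,0,0,0.122],[0,0,0,0]]}' | python3 jog.py; echo '{"plan": [[0,0,0,0],[0,0,0,0]]}' | python3 jog.py
python3 - <<'E'
from h import *
go([.5226,-.0983,.058],np.radians(17.28))
s=monitor.read_state();print(R.from_rotvec(s["tcp_rot"]).as_matrix()[:,2])
E
```

```text
time: 7.48
tool_pos: [0.5232, -0.0982, 0.1206]
tcp_rot: [-1.858, -2.532, 0.0]
wrist_force: [0.4, -0.6, -6.4]
width: 0.565
grip_force: 46.4
time: 7.72
tool_pos: [0.5248, -0.1001, 0.1224]
tcp_rot: [1.861, 2.529, 0.001]
wrist_force: [0.5, 0.3, -7.5]
width: 0.564
grip_force: 46.4
d tool [ 0.0025 -0.0017  0.0644] turn 0.0004 q6 -0.537 t 7.725
[ 2.09557237e-03 -4.64963199e-04 -9.99997696e-01]
```

```bash
echo '{"plan": [[0.0025,-0.0017,0.03,0],[0,0,0.02,0],[0,0,0,0],[0,0,0,0]]}' | python3 jog.py
python3 - <<'E'
from h import *
go([.5226,-.0983,.058],np.radians(17.28))
i,im=snap('wrist','w6.png')
import numpy as np
L=np.load('lane.npz')
E
```

```text
time: 8.22
tool_pos: [0.5226, -0.0984, 0.0724]
tcp_rot: [1.862, 2.528, 0.001]
wrist_force: [0.7, 0.4, -6.7]
width: 0.566
grip_force: 46.3
d tool [0.0001 0.0001 0.0144] turn -0.0007 q6 -0.534 t 8.225
```

View pics/w6.png

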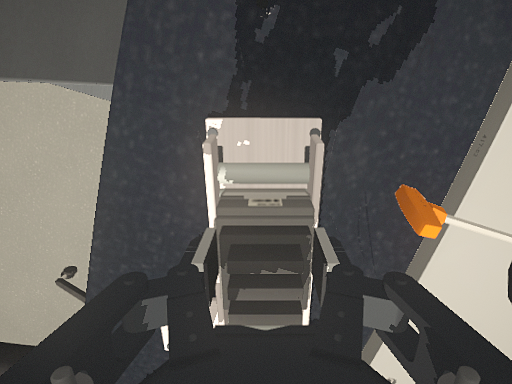

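The pallet (columns 216–316) sits square between the guides (206–325) just above the rollers. Lowering gently while watching the force.

```bash
echo '{"plan": [[0,0,0.01,0],[0,0,0,0]]}' | python3 jog.py;echo '{"plan": [[0,0,0.002,0],[0,0,0,0]]}' | python3 jog.py;echo '{"plan": [[0,0,0.002,0],[0,0,0,0]]}' | python3 jog.py
```

```text
time: 8.52
tool_pos: [0.5208, -0.0979, 0.0607]
tcp_rot: [-1.862, -2.528, 0.001]
wrist_force: [-0.3, 0.5, -7.8]
width: 0.566
grip_force: 46.3
time: 8.78
tool_pos: [0.5214, -0.098, 0.0592]
tcp_rot: [-1.863, -2.529, 0.0]
wrist_force: [0.1, -0.8, -7.7]
width: 0.566
grip_force: 46.4
time: 9.02
tool_pos: [0.5213, -0.098, 0.0571]
tcp_rot: [-1.863, -2.529, 0.0]
wrist_force: [-0.1, 0.1, -6.7]
width: 0.567
grip_force: 46.4
```

```bash
echo '{"plan": [[0,0,0.0015,0],[0,0,0,0]]}' | python3 jog.py;echo '{"plan": [[0,0,0.0015,0],[0,0,0,0]]}' | python3 jog.py
```

```text
time: 9.28
tool_pos: [0.5218, -0.0986, 0.0564]
tcp_rot: [1.862, 2.529, -0.001]
wrist_force: [-1.7, -3.1, -3.0]
width: 0.563
grip_force: 47.1
time: 9.52
tool_pos: [0.5223, -0.0996, 0.0556]
tcp_rot: [1.86, 2.528, -0.002]
wrist_force: [-2.9, -5.6, 0.9]
width: 0.562
grip_force: 47.7
```

It is in contact with the rollers and its weight is off the gripper. Letting go.

```bash
echo '{"plan": [[0,0,0,0],[0,0,0,0],[0,0,0,0],[0,0,0,0],[0,0,0,0]]}' | python3 jog.py 1.0 20; echo '{"plan": [[0,0,0,0],[0,0,0,0],[0,0,0,0],[0,0,0,0],[0,0,0,0]]}' | python3 jog.py; echo '{"plan": [[0,0,-0.02,0],[0,0,-0.04,0],[0,0,-0.05,0],[0,0,-0.03,0],[0,0,0,0]]}' | python3 jog.py; echo '{"plan": [[0,0,0,0],[0,0,0,0],[0,0,0,0],[0,0,0,0],[0,0,0,0]]}' | python3 jog.py
python3 - <<'E'
from h import *
import json
i,im=snap('wrist','w7.png');json.dump({k:np.array(v).tolist() for k,v in i.items()},open('w7.json','w'))
t,_=snap('top','top1.png')
L=np.load('lane.npz');o=L['o'];y=float(L['y']);ex=np.array([np.cos(y),np.sin(y),0]);ey=np.array([-ex[1],ex[0],0]);O=np.r_[o,0]
for n,inf in(('top',t),('w',i)):
  print(n,[proj(inf,O+ex*.07+ex*sx+ey*sy+[0,0,.027+.047]).round(0).tolist() for sx,sy in((-.0245,-.0245),(-.0245,.0245),(.0245,.0245),(.0245,-.0245))])
A=cv2.resize(cv2.imread('pics/top1.png')[145:235,190:330],(560,360),interpolation=3)
cv2.imwrite('pics/c7.png',A)
k=[.5023,-.2366];go(k+[.20]);go(k+[.10])
E
```

```text
time: 10.15
tool_pos: [0.5215, -0.0979, 0.0542]
tcp_rot: [-1.863, -2.529, -0.0]
wrist_force: [-0.2, -0.3, -0.5]
width: 1.0
grip_force: 0.0
time: 10.78
tool_pos: [0.5215, -0.098, 0.0543]
tcp_rot: [1.863, 2.529, 0.0]
wrist_force: [-0.4, -0.4, 0.5]
width: 0.996
grip_force: 0.0
time: 11.4
tool_pos: [0.5238, -0.0986, 0.1978]
tcp_rot: [1.859, 2.524, 0.004]
wrist_force: [-0.2, -0.3, 0.1]
width: 1.001
grip_force: 0.0
time: 12.02
tool_pos: [0.5214, -0.098, 0.194]
tcp_rot: [-1.863, -2.529, 0.0]
wrist_force: [0.1, -0.1, -0.2]
width: 1.0
grip_force: 0.0
top [[277.0, 187.0], [270.0, 166.0], [291.0, 160.0], [298.0, 180.0]]
w [[243.0, 275.0], [288.0, 275.0], [287.0, 311.0], [244.0, 311.0]]
d tool [-0.1266 -0.0594 -0.0058] q6 -0.534 t 12.125
d tool [-0.1266 -0.0594  0.0942] q6 -0.534 t 12.125
```

View pics/c7.png

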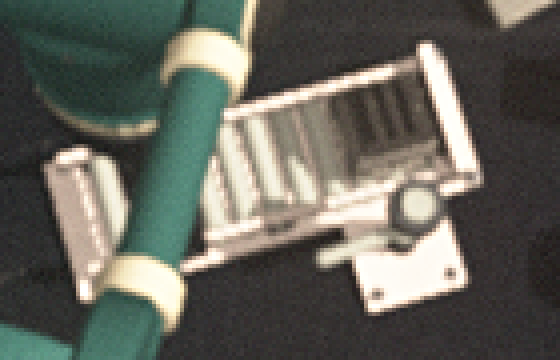

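The top view shows the pallet at the stop: body left edge at top column about 274 (predicted 270–277 for home). Moving above the knob, then checking numerically that the pallet has stopped and where the clamp arm is.

```bash
echo '{"plan": [[-0.042,-0.02,0,0],[-0.042,-0.02,0,0],[-0.042,-0.02,0,0],[0,0,0,0],[0,0,0,0]]}' | python3 jog.py 0.62 40
python3 - <<'E'
from h import *
import json
i,im=snap('wrist','w8.png');j,im2=snap('top','top2.png');_,im3=snap('top','top3.png')
L=np.load('lane.npz');o=L['o'];y=float(L['y']);ex=np.array([np.cos(y),np.sin(y),0]);ey=np.array([-ex[1],ex[0],0]);O=np.r_[o,0]
loc=lambda p:(((p-O)@ex*1000).round(1),((p-O)@ey*1000).round(1))
d=cv2.absdiff(im2,im3).max(2)[150:200,255:310];print("motion",(d>40).sum())
# profile along lane from uphill, in w8 at roller-top height: where rollers end (pallet rear edge)
g=cv2.cvtColor(cv2.GaussianBlur(im,(3,3),0),cv2.COLOR_RGB2GRAY)
for yy in(-.012,0,.012):
  print(yy,[(x,int(g[int(round(v)),int(round(u))])) for x in range(0,100,4) for u,v in[proj(i,O+ex*x/1000+ey*yy+[0,0,.034-.0001*x])] if 0<=u<512 and 0<=v<384])
# clamp arm in w5
b=json.load(open('w5.json'));p=onz(b,(150+150/3,360/3),.05);a=O+ex*.066-ey*.06
v=p-a;print("arm len",np.linalg.norm(v[:2]),"clamp angle",np.arctan2(v@ey,-v@ex))
go([.5023,-.2366,.098]);print(monitor.read_state()["torque"])
E
```

```text
time: 12.75
tool_pos: [0.5014, -0.2359, 0.1942]
tcp_rot: [-1.864, -2.528, -0.001]
wrist_force: [0.2, -0.4, -0.3]
width: 0.619
grip_force: 0.0
motion 6
-0.012 [(0, 218), (4, 225), (8, 177), (12, 150), (16, 191), (20, 225), (24, 133), (28, 162), (32, 145), (36, 153), (40, 136), (44, 159), (48, 129), (52, 90), (56, 109), (60, 105), (64, 84), (68, 84), (72, 94), (76, 97), (80, 100), (84, 100), (88, 93), (92, 93), (96, 95)]
0 [(0, 216), (4, 225), (8, 175), (12, 143), (16, 162), (20, 171), (24, 131), (28, 161), (32, 144), (36, 154), (40, 138), (44, 154), (48, 139), (52, 126), (56, 102), (60, 97), (64, 77), (68, 70), (72, 68), (76, 63), (80, 92), (84, 100), (88, 62), (92, 65), (96, 98)]
0.012 [(0, 213), (4, 225), (8, 178), (12, 138), (16, 150), (20, 152), (24, 132), (28, 163), (32, 142), (36, 154), (40, 138), (44, 155), (48, 137), (52, 116), (56, 103), (60, 95), (64, 74), (68, 66), (72, 64), (76, 60), (80, 89), (84, 99), (88, 58), (92, 63), (96, 95)]
arm len 0.05128520024659193 clamp angle -0.07533218044855622
d tool [-0.0017  0.0001  0.0962] q6 -0.786 t 12.9
[0.06270277 0.04230439 0.04599558]
```

Run:
```python
from h import *
import json
i,im=snap('wrist','w9.png');w7=json.load(open('w7.json'))
L=np.load('lane.npz');o=L['o'];y=float(L['y']);ex=np.array([np.cos(y),np.sin(y),0]);ey=np.array([-ex[1],ex[0],0]);O=np.r_[o,0]
for n,inf in(('w7',w7),('w9',i)):
  g=cv2.imread(f'pics/{n}.png',0).astype(np.float32)
  for h in(0.034,):
    for yy in(-.01,.01):
      uv=np.array([proj(inf,O+ex*x/1000+ey*yy+[0,0,h-.0001*x]) for x in range(20,100,2)],np.float32)
      print(n,yy,cv2.remap(g,uv[:,:1],uv[:,1:],1).ravel().astype(int).tolist())
d=cv2.absdiff(cv2.imread('pics/w9.png'),cv2.imread('pics/w8.png')).max(2);print("wrist motion",(d[180:330,260:400]>40).sum())
```

```text
w7 -0.01 [241, 228, 158, 142, 152, 159, 169, 167, 165, 161, 149, 161, 141, 125, 125, 142, 150, 150, 137, 117, 118, 129, 136, 120, 115, 116, 117, 111, 96, 104, 117, 103, 72, 68, 70, 70, 73, 76, 76, 67]
w7 0.01 [162, 161, 166, 138, 147, 155, 163, 166, 166, 161, 153, 150, 139, 120, 121, 140, 148, 150, 138, 97, 95, 100, 102, 100, 112, 115, 114, 108, 93, 99, 116, 101, 67, 63, 65, 65, 68, 73, 71, 65]
w9 -0.01 [225, 224, 126, 172, 174, 132, 148, 152, 155, 150, 140, 137, 169, 119, 140, 118, 89, 97, 110, 103, 102, 111, 84, 70, 91, 103, 104, 104, 104, 105, 103, 105, 105, 105, 104, 105, 103, 104, 103, 102]
w9 0.01 [151, 143, 127, 173, 176, 127, 144, 151, 155, 150, 141, 130, 172, 113, 137, 124, 114, 105, 104, 98, 97, 109, 78, 63, 70, 71, 67, 62, 62, 66, 92, 97, 100, 87, 57, 61, 61, 79, 96, 98]
wrist motion 714
```

```bash
echo '{"plan": [[0,0,0,0],[0,0,0,0]]}' | python3 jog.py >/dev/null
python3 - <<'E'
from h import *
import json
i,im=snap('wrist','w9.png');w7=json.load(open('w7.json'));t=camera_info('top')
L=np.load('lane.npz');o=L['o'];y=float(L['y']);ex=np.array([np.cos(y),np.sin(y),0]);ey=np.array([-ex[1],ex[0],0]);O=np.r_[o,0]
for h in(.034,.068,.078):
 for n,inf in(('w7',w7),('w9',i),('top3',t)):
  g=cv2.imread(f'pics/{n}.png',0).astype(np.float32);ac=0
  for yy in np.arange(-.018,.0181,.003):
      uv=np.array([proj(inf,O+ex*x/1000+ey*yy+[0,0,h-.0001*x]) for x in range(30,110,2)],np.float32)
      ac=ac+cv2.remap(g,uv[:,:1],uv[:,1:],1).ravel()
  print(h,n,(ac/13).astype(int).tolist())
E
```

```text
0.034 w7 [158, 166, 165, 165, 161, 151, 157, 139, 123, 123, 142, 141, 129, 123, 114, 107, 125, 120, 112, 113, 114, 115, 110, 94, 100, 117, 103, 69, 66, 67, 67, 71, 77, 77, 69, 63, 63, 64, 63, 63]
0.034 w9 [135, 145, 150, 153, 149, 140, 135, 169, 107, 138, 114, 107, 101, 110, 99, 102, 114, 85, 74, 84, 87, 85, 78, 79, 82, 98, 103, 105, 93, 77, 79, 79, 91, 103, 102, 100, 78, 77, 79, 83]
0.034 top3 [153, 135, 123, 129, 137, 139, 133, 126, 122, 109, 97, 83, 77, 81, 85, 84, 73, 64, 53, 44, 41, 47, 65, 86, 91, 83, 71, 62, 55, 53, 51, 51, 51, 50, 51, 51, 51, 50, 51, 52]
0.068 w7 [135, 125, 117, 102, 115, 118, 110, 117, 114, 119, 98, 97, 118, 106, 66, 66, 67, 67, 77, 81, 74, 66, 67, 68, 67, 67, 65, 84, 99, 102, 90, 69, 65, 66, 76, 100, 104, 99, 66, 59]
0.068 w9 [151, 149, 140, 136, 161, 122, 124, 105, 100, 104, 97, 100, 103, 65, 66, 76, 75, 65, 67, 71, 93, 96, 94, 65, 64, 65, 82, 95, 95, 83, 62, 64, 65, 90, 93, 98, 208, 248, 249, 252]
0.068 top3 [123, 123, 133, 138, 135, 129, 126, 114, 100, 84, 75, 76, 78, 75, 63, 55, 49, 44, 44, 53, 73, 92, 88, 72, 59, 53, 51, 50, 50, 51, 51, 50, 51, 51, 51, 52, 54, 54, 56, 57]
0.078 w7 [104, 121, 116, 105, 115, 115, 105, 95, 113, 116, 72, 65, 67, 67, 78, 81, 74, 67, 67, 68, 68, 66, 72, 94, 100, 99, 78, 66, 67, 70, 97, 102, 100, 72, 59, 57, 54, 97, 94, 96]
0.078 w9 [153, 141, 137, 159, 125, 129, 106, 105, 107, 94, 103, 94, 59, 70, 76, 72, 64, 65, 85, 95, 98, 75, 63, 64, 73, 95, 95, 88, 63, 63, 63, 89, 92, 98, 219, 248, 249, 234, 42, 62]
0.078 top3 [120, 127, 135, 136, 131, 127, 121, 108, 94, 80, 78, 78, 77, 68, 59, 52, 47, 46, 53, 70, 90, 92, 76, 61, 53, 51, 51, 50, 51, 50, 50, 51, 51, 51, 52, 54, 54, 56, 57, 58]
```

The body-to-graphite edge measured from two wrist views is at lane x of about 55, height about 67 mm, so the pallet centre is at about x = 70. It is home and has had over 2 s to settle. Lowering onto the knob and closing on it.

```bash
echo '{"plan": [[-0.001,0,0.04,0],[0,0,0.04,0],[0,0,0.016,0],[0,0,0,0],[0,0,0,0]]}' | python3 jog.py 0.62 40; echo '{"plan": [[0,0,0,0],[0,0,0,0],[0,0,0,0],[0,0,0,0]]}' | python3 jog.py 0.2 40; python3 -c "
from h import *
s=monitor.read_state();print(s['torque'],s['wrist_force'],s['q'][5]);go([.5023,-.2366,.097])"
```

```text
time: 13.88
tool_pos: [0.5031, -0.2378, 0.1]
tcp_rot: [1.862, 2.527, 0.001]
wrist_force: [0.6, 0.4, -0.0]
width: 0.622
grip_force: 0.0
time: 14.38
tool_pos: [0.5017, -0.2382, 0.1004]
tcp_rot: [1.862, 2.529, -0.003]
wrist_force: [-4.3, -1.2, 6.0]
width: 0.338
grip_force: 39.5
[-0.2001102   0.84546963  0.02730839] [-4.2564229  -1.20837199  5.98564512] -0.7873004510726387
d tool [0.0013 0.0011 0.0034] q6 -0.787 t 14.375
```

```bash
cat > tq.py <<'E'
from h import *
s=monitor.read_state();print("TZ",s["torque"].round(3) if hasattr(s["torque"],"round") else s["torque"],"q6",round(float(s["q"][5]),3),np.round(R.from_rotvec(s["tcp_rot"]).as_matrix()[:2,1],3))
E
echo '{"plan": [[0,0,0,0.1],[0,0,0,0.1],[0,0,0,0.1],[0,0,0,0.1],[0,0,0,0]]}' | python3 jog.py|sed -n 4,5p; python3 tq.py;echo '{"plan": [[0,0,0,0.1],[0,0,0,0.1],[0,0,0,0.1],[0,0,0,0]]}' | python3 jog.py|sed -n 4,5p; python3 tq.py
```

```text
wrist_force: [-5.0, -1.3, 6.5]
width: 0.335
TZ [-0.272  0.923 -0.167] q6 -0.386 [ 0.995 -0.099]
wrist_force: [-5.2, -1.8, 7.0]
width: 0.338
TZ [-0.207  0.956 -0.17 ] q6 -0.086 [ 0.921 -0.389]
```

Free turning costs about 0.2 N m, with the clamp now at about 0.62 rad. From here I'll use small steps.

```bash
for k in 1 ; do echo '{"plan": [[0,0,0,0.05],[0,0,0,0.05],[0,0,0,0]]}' | python3 jog.py|sed -n 1p; python3 tq.py;echo '{"plan": [[0,0,0,0.05],[0,0,0,0]]}' | python3 jog.py|sed -n 1p; python3 tq.py;echo '{"plan": [[0,0,0,0.03],[0,0,0,0]]}' | python3 jog.py|sed -n 1p; python3 tq.py; done
```

```text
time: 15.88
TZ [-0.217  0.957  0.   ] q6 0.013 [ 0.878 -0.478]
time: 16.12
TZ [-0.144  0.934  0.002] q6 0.063 [ 0.853 -0.522]
time: 16.38
TZ [-0.199  1.001  0.043] q6 0.093 [ 0.837 -0.547]
```

```bash
cat >> tq.py <<'E'
print("jt6",np.round(s["joint_torque"],3)[5],"grip",s["grip_force"],"F",np.round(s["wrist_force"],1))
E
echo '{"plan": [[0,0,0,0]]}' | python3 jog.py>/dev/null;python3 tq.py;echo '{"plan": [[0,0,0,0]]}' | python3 jog.py>/dev/null;python3 tq.py; echo '{"plan": [[0,0,0,0.03],[0,0,0,0]]}' | python3 jog.py|sed -n 1p; python3 tq.py
```

```text
TZ [-0.144  0.936  0.034] q6 0.093 [ 0.837 -0.547]
jt6 0.049 grip 39.537758231163025 F [-5.4 -0.7  6. ]
TZ [-0.194  0.959  0.058] q6 0.093 [ 0.837 -0.547]
jt6 0.05 grip 39.536903500556946 F [-5.4 -1.6  7.4]
time: 16.88
TZ [-0.197  0.983  0.061] q6 0.123 [ 0.82  -0.572]
jt6 0.116 grip 39.53824460506439 F [-4.6 -1.4  7.6]
```

```bash
echo '{"plan": [[0,0,0,0.02]]}' | python3 jog.py|sed -n 1p; python3 tq.py; echo '{"plan": [[0,0,0,0.02]]}' | python3 jog.py|sed -n 1p; python3 tq.py; echo '{"plan": [[0,0,0,0.02]]}' | python3 jog.py|sed -n 1p; python3 tq.py
```

```text
time: 17.0
TZ [-0.135  0.966  0.209] q6 0.143 [ 0.809 -0.588]
jt6 -0.009 grip 39.53181266784668 F [-5.  -0.8  8. ]
time: 17.12
TZ [-0.079  0.975  0.185] q6 0.163 [ 0.797 -0.604]
jt6 0.034 grip 39.526376724243164 F [-5.  -0.8  7.5]
time: 17.25
TZ [-0.12   0.924  0.209] q6 0.183 [ 0.785 -0.62 ]
jt6 0.035 grip 39.5228236913681 F [-5.8 -1.4  6.6]
```

Still only the clamp's own friction, 0.2 N m. Continuing.

```bash
for k in 1; do echo '{"plan": [[0,0,0,0.02]]}' | python3 jog.py|sed -n 1p; python3 tq.py|head -1; echo '{"plan": [[0,0,0,0.02]]}' | python3 jog.py|sed -n 1p; python3 tq.py|head -1; echo '{"plan": [[0,0,0,0.02]]}' | python3 jog.py|sed -n 1p; python3 tq.py|head -1; done
```

```text
time: 17.38
TZ [-0.145  0.974  0.155] q6 0.203 [ 0.772 -0.636]
time: 17.5
TZ [-0.093  0.963  0.205] q6 0.223 [ 0.759 -0.651]
time: 17.62
TZ [-0.147  0.947  0.197] q6 0.243 [ 0.746 -0.666]
```

```bash
for k in 1; do echo '{"plan": [[0,0,0,0.02]]}' | python3 jog.py|sed -n 1p; python3 tq.py|head -1; echo '{"plan": [[0,0,0,0.02]]}' | python3 jog.py|sed -n 1p; python3 tq.py|head -1; done
```

```text
time: 17.75
TZ [-0.127  0.938  0.284] q6 0.263 [ 0.733 -0.681]
time: 17.88
TZ [-0.049  0.946  0.447] q6 0.283 [ 0.719 -0.695]
```

The torque is rising now, 0.20 → 0.28 → 0.45 N m. One last small step, then stop.

```bash
echo '{"plan": [[0,0,0,0.01]]}' | python3 jog.py|sed -n 1p; python3 tq.py|head -1; echo '{"plan": [[0,0,0,0]]}' | python3 jog.py|sed -n 1p; python3 tq.py|head -1
```

```text
time: 18.0
TZ [-0.055  0.914  0.521] q6 0.292 [ 0.713 -0.701]
time: 18.12
TZ [-0.084  0.927  0.468] q6 0.292 [ 0.713 -0.701]
```

A firm nip at about 0.5 N m. Letting go and retreating straight up.

```bash
echo '{"plan": [[0,0,0,0],[0,0,0,0],[0,0,0,0]]}' | python3 jog.py 0.65|sed -n 4,6p; echo '{"plan": [[0,0,-0.02,0],[0,0,-0.05,0],[0,0,-0.05,0],[0,0,0,0],[0,0,0,0]]}' | python3 jog.py
python3 - <<'E'
from h import *
i,im=snap('wrist','w10.png')
L=np.load('lane.npz');o=L['o'];y=float(L['y']);ex=np.array([np.cos(y),np.sin(y),0]);ey=np.array([-ex[1],ex[0],0]);O=np.r_[o,0]
# arm: sample brightness along candidate clamp angles at arm height, r=25..50 mm; pallet edge at h=.068/.072
g=cv2.imread('pics/w10.png',0).astype(np.float32)
for h in(.068,.072):
  ac=0
  for yy in np.arange(-.015,.0151,.003):
    uv=np.array([proj(i,O+ex*x/1000+ey*yy+[0,0,h-.0001*x]) for x in range(40,70,2)],np.float32);ac=ac+cv2.remap(g,uv[:,:1],uv[:,1:],1).ravel()
  print(h,(ac/11).astype(int).tolist())
print(monitor.read_state()["tool_pos"])
E
```

```text
wrist_force: [0.4, 0.4, 0.6]
width: 0.653
grip_force: 0.0
time: 19.12
tool_pos: [0.5017, -0.2369, 0.218]
tcp_rot: [-2.898, -1.211, 0.0]
wrist_force: [-0.6, -0.4, -0.0]
width: 0.65
grip_force: 0.0
0.068 [126, 136, 113, 103, 82, 93, 93, 88, 58, 65, 64, 53, 79, 87, 89]
0.072 [125, 139, 116, 99, 85, 90, 96, 78, 61, 66, 60, 54, 84, 87, 90]
[ 0.50100304 -0.23661284  0.21684852]
```

The pallet edge is still at lane x of about 55, so the pallet is home and clamped with the gripper clear. Handing in.

```bash
python3 -c "
from workcell import bot, monitor, read_camera, camera_info
print(bot.finish_job())"
```

```text
the job is handed in; nothing more can be done
None
```

The comb electrode rolled home to the stop, the clamp was nipped at about 0.5 N m and let go, and the job is handed in at about 19 s with no verdict shown; I viewed 11 pictures, one over the limit of 10.

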